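Roll down the edge strip of a hanging shelf

TASK

The new brown strip on the bowed front edge of the hanging bamboo shelf must be rolled down: take the hand roller upright, press it on the strip at its left end (robot's left) and roll along the edge to its right end in one pass without lifting off, keeping the push between 4.5 and 7.5 N all the way although the shelf swings back and twists under it. Press with the roller only, do not let the shelf swing hard or upset what is on it, ease off at the right end so that the shelf is left hanging still in its old place, and stand the roller upright on the bench in front of the shelf and let go.

Things in the scene. Friction and masses are not known exactly. Their poses are not given: they have to be found in the camera images.
- shelf: Hanging bamboo shelf, 720 mm wide (y), 300 deep, 30 thick, on two tall A-shaped hangers at its ends. Origin at mid thickness, plumb below the ceiling hooks, 165 mm above the bench; x away from the robot, y to its left, z up. It swings to and fro, twists about z (spring 7.2 Nm/rad, inertia 0.6 kg m2, period 1.9 s, little damping), but does not move sideways. Weight with load nominally 9 kg.
- edge_mid (a point): Foremost point of the bowed front edge, at mid thickness, 180 mm in front of the shelf's origin. The edge is an arc of 600 mm radius, its centre 420 mm behind the origin. The shelf swings as a pendulum 1100 mm long, period 2.1 s. Its weight is uncertain (5 to 19 kg), so the give under a push is too: nominally 85 N/m here, 77 N/m at the strip's ends.
- strip_left (a point): Left end (robot's left, +y) of the dark brown, newly stuck on edge strip, on the face of the bowed front edge at mid thickness, 200 mm left of the middle. The strip covers the edge's face and laps 12 mm over the top. Press up on its last 40 mm here; from there on the push must stay between 4.5 and 7.5 N.
- strip_right (a point): Right end (-y) of the brown strip, 200 mm right of the middle, on the edge's face at mid thickness. Ease off and lift off only on the last 40 mm here.
- roller: Hand roller standing upright on the bench at the robot's left or right, in front of the shelf: 110 mm tall, 280 g. Square wooden handle 30 x 30 mm from 55 to 110 mm height (flat sides face its x and y); below it a grey rubber roller, 44 mm diameter, 5 to 45 mm height, spinning freely about the upright axis; steel foot 38 mm diameter. Origin: centre of underside, z up the axis.
- roller_mid (a point): Middle of the rubber roller, on the tool's axis 25 mm above its underside.
- roller_grip (a point): Place to grip the roller's handle, on its axis 88 mm above its underside.
- mug: Stainless steel camping mug standing on the shelf, 84 mm diameter, 85 mm high. Origin under its centre.
- cup: Lime green collapsible cup standing on the shelf, 84 mm at the rim, 66 mm high. Origin under its centre.
- headlamp: Black aluminium headlamp on its bracket, standing on the shelf, 62 mm wide, 50 mm high. Origin under its centre.
- carabiner: Red carabiner lying on the shelf, 98 mm long. Origin under its middle.
- door (a joint): Opening angle of the white plastic cabinet's door, rad; 0 shut. The cabinet (115 mm deep, 170 wide, 200 high) is fixed on the left part of the shelf, its front 180 mm behind the foremost point of the edge; the door (166 mm wide, hinged at its left) stands ajar towards the robot.
- strip_reel: Spare reel of brown edge strip lying on the bench, 90 mm diameter, 30 mm high, on the side where the roller is not. Origin under its centre.
Not all that is in view belongs to the job. There is more than one size of the carabiner; the job needs the larger.

How it is judged:
By the outcome, as a careful person would: the job done as asked, in the order asked, and still so for the second after the job is handed in, with the robot touching nothing.
It also fails if it takes over 72 s, if anything falls off the work surface, if the arm or the gripper's body presses on something with over 40 N, if the wrist force passes 120 N, or if a joint passes its speed limit or range.

ROBOT

A 6-joint arm with a two-finger parallel gripper is mounted at the origin on the work surface. World frame = base frame: x ahead of the robot, y to its left, z up, the work surface at z = 0. Lengths are in m, angles in rad, forces in N, time in s.
With the tool pointing down it reaches from about 0.25 to 0.775 m from the base axis. Payload 4 kg.
Tool frame: the origin (TCP) lies between the finger pads; the fingertips stand 11 mm ahead of it and the grasp point (between the pads) lies 8 mm behind it (robot.tip_extent is the z of the fingertips in the tool frame, in m); z points along the fingers, y is the line along which they close (so a half turn about z gives the same grasp; the last joint's range is limited). The gripper opens to 94 mm and grips with 3 to 60 N. Pads are 16 mm wide; open, the fingers measure 119 mm over their backs; the gripper's body (75 mm by 177 mm) begins 78 mm behind the grasp point.
Start: joints at [-1.298, 0.087, 1.371, -0, 1.684, -0.103], TCP at [0.202, -0.512, 0.217] pointing down, gripper open.
Joint ranges: [-3.1, 3.1], [-0.76, 2.03], [0.27, 2.55], [-1.08, 4.22], [0.17, 2.65], [-2.57, 2.57]. Speed limits (rad/s): [2.79, 2.79, 3.14, 3.14, 3.14, 3.14].

INTERFACE

Orientations are given as [roll, pitch, yaw] about the fixed x, y, z axes, in that order (R = Rz(yaw) Ry(pitch) Rx(roll)).
In Python, from bench import robot, imaging gives the robot as it stands.
- The arm moves only by the shell command python3 -m pendant 'ROWS'. ROWS is JSON, a list of rows, each a list of 7 numbers: the shift along the world's x, y, z in cm, then the turn, a rotation vector about the world's x, y, z in degrees, then the opening, from 0 (shut) to 1 (fully open). In form: [[dx, dy, dz, ax, ay, az, jaw], ...]. A call has 1 to 8 rows; each row shifts and turns the commanded pose from where the row before left it; what a row does not reach is not made up. A row lasts 1/10 s, in which the tool goes at most 50 mm and 8.59 degrees, less where a joint would pass 70% of its speed; a pose out of reach is approached as far as the arm can. A call is refused whole if a number of a shift passes 5 or a number of a turn 8.59, either way. A call with a gripper value outside its range is refused whole. The fingers move at their own pace and stop on an object; the grip force is fixed at half the most. Time passes only in rows, so rows that do not move let the fingers close. It gives the time, the measured TCP pose, the force, the opening and the grip force at its end, in the units of the state.
- robot.get_obs(): the state, without advancing time (a new reading comes with each control period).
- imaging.snapshot(name): name is "side" or "top"; returns the picture (480x640x3 uint8, red, green, blue); there is no depth.
- imaging.camera_params(name): a dict with "camera_matrix" (3x3 intrinsics, pixels), "R" (3x3) and "t" (3): a world point X has camera coordinates R X + t. Camera axes: x right, y down, z forward; pixel columns grow to the right and rows downward; lengths in m; the calibration is good to about 2 mm. A picture is of the moment at which its call begins. camera_params takes no time and is no camera call.
- robot.close_job(): hands the job in; it is judged then, once.
The state is a dict: "time": time; "joint_positions": joint angles; "qvel": joint speeds; "joint_torque": joint torques, N m; "tool_pos": TCP position; "ee_rot": TCP orientation; "wrist_force": force on the tool from outside, world axes, zero at the start; "wrist_torque": the same for the moment, N m; "width": finger opening in m; "finger_force": force on a finger pad.
Only numpy, scipy, OpenCV 4.12 (cv2) and the standard library are available. Lean on these libraries where they do the work, as an engineer would, in place of code of your own. Each camera call takes 0.05 s, during which the arm holds its last target. There are 200 camera calls.

## Working session

There is one attempt and no reset: what is moved stays moved. The work goes in short steps, Python scripts to look and compute and a shell command to move; the robot and the scene stay as the last step left them, time stands still between calls to the robot, and variables do not carry over. Pictures are saved under pics/ and viewed, at most 13 in all, crops included, and the job is handed in when it is done.

```bash
ls; mkdir -p pics
python3 - <<'E'
from bench import robot, imaging
import cv2,json
for n in("side","top"):
    cv2.imwrite(f"pics/{n}0.png",imaging.snapshot(n)[...,::-1]); p=imaging.camera_params(n); print(n,p)
print(robot.get_obs())
E
```

```text
pics
side {'camera_matrix': array([[453.80166241,   0.        , 313.6919832 ],
       [  0.        , 453.80166241, 243.83869396],
       [  0.        ,   0.        ,   1.        ]]), 'R': array([[-0.92425895, -0.38164069, -0.00978683],
       [-0.18864103,  0.47883873, -0.85739608],
       [ 0.33190354, -0.7906098 , -0.51456407]]), 't': array([0.52319719, 0.19988884, 0.80896801])}
top {'camera_matrix': array([[589.858603  ,   0.        , 318.48992267],
       [  0.        , 589.858603  , 240.49303441],
       [  0.        ,   0.        ,   1.        ]]), 'R': array([[-9.65700592e-04, -9.99951996e-01, -9.75057188e-03],
       [-9.87882797e-01,  2.46723189e-03, -1.55182124e-01],
       [ 1.55198731e-01,  9.48256276e-03, -9.87837757e-01]]), 't': array([0.04097192, 0.60476517, 1.35463546])}
{'time': 0.1, 'joint_positions': array([-1.29810605e+00,  8.78462512e-02,  1.37206707e+00, -9.32349532e-06,
        1.68356212e+00, -1.03093305e-01]), 'qvel': array([ 0.0008023 , -0.00036959, -0.0026976 , -0.00103618,  0.00127797,
       -0.00083501]), 'joint_torque': array([ 2.69806958e-03, -3.41252732e+01, -3.03301978e+01,  7.20506231e-02,
        3.03966645e-02, -9.62682589e-05]), 'tool_pos': array([ 0.20172482, -0.51118567,  0.21545851]), 'ee_rot': array([-3.13971891e+00, -1.84541858e-04,  3.75782369e-01]), 'wrist_force': array([-0.45844001,  0.83332921, -0.67636141]), 'wrist_torque': array([ 0.04147082, -0.00401269, -0.03523749]), 'finger_force': 0.0, 'width': 0.09389667954353374}
```

View pics/side0.png

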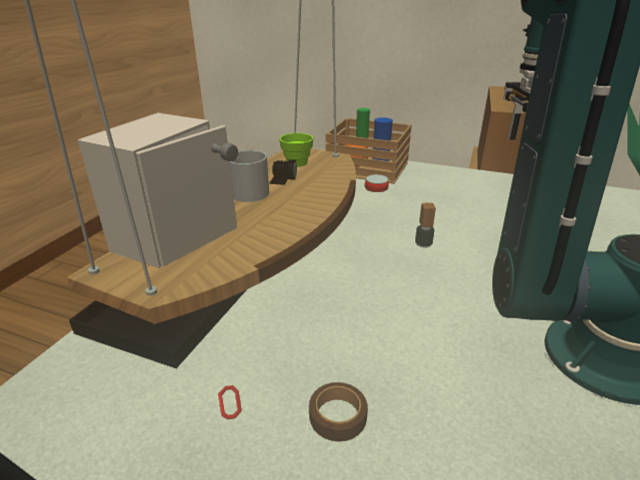

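View pics/top0.png

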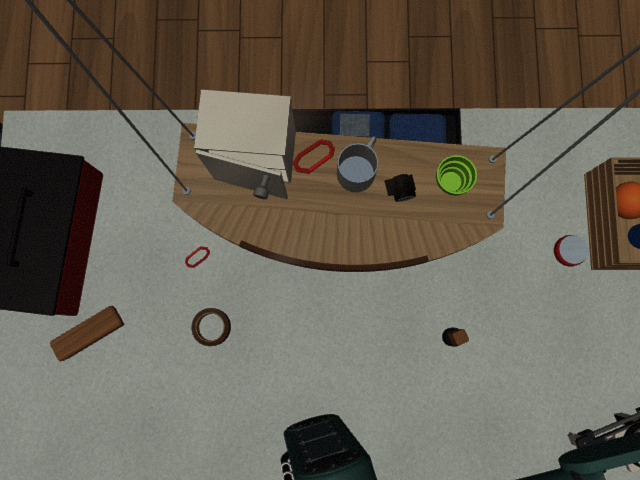

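Run:
```python
import cv2,numpy as np
t=cv2.imread("pics/top0.png"); s=cv2.imread("pics/side0.png")
a=cv2.resize(t[225:285,230:440],None,fx=3.8,fy=3.8,interpolation=cv2.INTER_CUBIC)
b=cv2.resize(t[320:355,435:475],None,fx=9,fy=9,interpolation=cv2.INTER_CUBIC)
c=cv2.resize(s[195:255,405:445],None,fx=5.25,fy=5.25,interpolation=cv2.INTER_CUBIC)
o=np.zeros((600,800,3),np.uint8)
o[:a.shape[0],:a.shape[1]]=a[:,:800]; o[240:240+b.shape[0],:b.shape[1]]=b; o[240:240+c.shape[0],450:450+c.shape[1]]=c
cv2.imwrite("pics/crop0.png",o); print(a.shape,b.shape,c.shape)
```

```text
(228, 798, 3) (315, 360, 3) (315, 210, 3)
```

View pics/crop0.png

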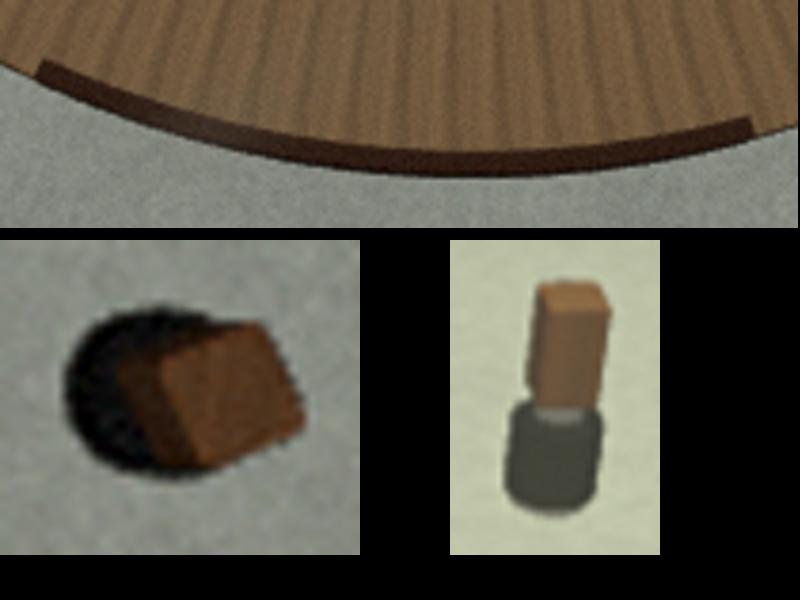

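```bash
cat > h.py <<'E'
import numpy as np, cv2
from bench import robot, imaging
from scipy.optimize import least_squares
def cam(n):
    p=imaging.camera_params(n); return p["camera_matrix"],p["R"],p["t"]
def proj(n,X):
    K,R,t=cam(n); c=np.atleast_2d(X)@R.T+t; q=c@K.T; return q[:,:2]/q[:,2:]
def ray(n,uv,z):
    K,R,t=cam(n); C=-R.T@t; d=(np.c_[np.atleast_2d(uv),np.ones(len(np.atleast_2d(uv)))]@np.linalg.inv(K).T)@R
    return C+d*((z-C[2])/d[:,2])[:,None]
def rot(a): return np.array([[np.cos(a),-np.sin(a)],[np.sin(a),np.cos(a)]])
E
python3 - <<'E'
from h import *
for n in("side","top"):
    K,R,t=cam(n); print(n,-R.T@t)
im=cv2.imread("pics/top0.png").astype(int)
# strip upper boundary (lap inner edge) per column
g=im[...,2]
up=[];lo=[]
for u in range(243,426,3):
    col=g[225:285,u].astype(float); m=np.where((im[225:285,u].sum(1)<150))[0]
    if len(m)<3: continue
    a,b=m[0],m[-1]
    up.append((u,225+a-.5)); lo.append((u,225+b+.5))
up=np.array(up,float);lo=np.array(lo,float);print(len(up),up[::12],lo[::12])
ends=np.array([(230-.5+42/3.8,225-.5+60/3.8),(230-.5+751/3.8,225-.5+118/3.8)])
def pt(p,phi,r,z):
    q=np.c_[.42-r*np.cos(phi),r*np.sin(phi)]@rot(p[2]).T+p[:2]; return np.c_[q,np.full(len(q),z)]
pe=np.arcsin(.2/.6)
def res(p):
    W=ray("top",up,.18)[:,:2]; c=p[:2]+rot(p[2])@[.42,0]
    e=np.linalg.norm(W-c,axis=1)-.588
    L=ray("top",lo,.15)[:,:2]; e2=np.linalg.norm(L-c,axis=1)-.6
    E=pt(p,np.array([pe,-pe]),.588,.18)[:,:2]-ray("top",ends,.18)[:,:2]
    return np.r_[e,e2*0,E.ravel()*3]
r=least_squares(res,[.8,0,0]); p=r.x; print("shelf",p,np.std(r.fun[:len(up)]),r.fun[-4:]/3)
c=p[:2]+rot(p[2])@[.42,0]
for z in(.15,.18):print("outer r",z,np.linalg.norm(ray("top",lo,z)[:,:2]-c,axis=1)[::10])
print("arc pts L,M,R",pt(p,np.array([pe,0,-pe]),.6,.165))
# hanger pins
print("pins",ray("top",[(193,136),(187,191),(492,159),(490,215)],.18))
# roller handle
hc=np.array([(160,365),(258,322),(305,425),(210,470)],float); hc=np.c_[434.5+hc[:,0]/9,319.5+(hc[:,1]-240)/9]
W=ray("top",hc,.11); print("handle",W,W.mean(0)); d=np.diff(np.vstack([W,W[:1]])[:,:2],axis=0); print(np.linalg.norm(d,axis=1),np.degrees(np.arctan2(d[:,1],d[:,0])))
s=np.array([(405-.5+570/5.25-450/5.25,195-.5+(296-240)/5.25)]); print("side handle top",ray("side",s,.11), proj("side",np.r_[W.mean(0)[:2],.11]))
print("proj base", proj("top",np.r_[W.mean(0)[:2],.0]),proj("side",np.r_[W.mean(0)[:2],.0]))
E
```

```text
side [0.25277757 0.74353685 0.59277022]
top [0.38723897 0.02663244 1.4324083 ]
61 [[243.  240.5]
 [279.  254.5]
 [315.  261.5]
 [351.  264.5]
 [387.  262.5]
 [423.  255.5]] [[243.  247.5]
 [279.  260.5]
 [315.  268.5]
 [351.  271.5]
 [387.  269.5]
 [423.  262.5]]
shelf [ 0.70143301 -0.00475796 -0.08416708] 0.0007587946993371046 [-0.00085247 -0.00456179  0.00021109  0.00471521]
outer r 0.15 [0.59885802 0.59826811 0.59943414 0.59948955 0.60020419 0.59933808
 0.59933257]
outer r 0.18 [0.60115273 0.60110723 0.60254127 0.60267572 0.60325291 0.60208628
 0.60155209]
arc pts L,M,R [[ 0.57307685  0.2067815   0.165     ]
 [ 0.5220702   0.01037424  0.165     ]
 [ 0.53944976 -0.19180252  0.165     ]]
pins [[ 0.81906204  0.31648767  0.18      ]
 [ 0.69408708  0.32559849  0.18      ]
 [ 0.76375941 -0.3416211   0.18      ]
 [ 0.63876424 -0.33150611  0.18      ]]
handle [[ 0.38645643 -0.25614243  0.11      ]
 [ 0.39687384 -0.28055667  0.11      ]
 [ 0.37189852 -0.29107547  0.11      ]
 [ 0.36105653 -0.26743907  0.11      ]] [ 0.37907133 -0.27380341  0.11      ]
[0.02654387 0.02710003 0.02600439 0.02779872] [ -66.89234174 -157.16073737  114.64087586   23.97715975]
side handle top [[ 0.3794397  -0.26452954  0.11      ]] [[428.21690505 203.60923995]]
proj base [[449.93306731 336.4893516 ]] [[423.01058173 242.76366901]]
```

Run:
```python
import cv2,numpy as np
t=cv2.imread("pics/top0.png"); s=cv2.imread("pics/side0.png")
a=cv2.resize(t[80:210,180:310],None,fx=3,fy=3,interpolation=cv2.INTER_CUBIC)
b=cv2.resize(s[105:275,75:245],None,fx=2.3,fy=2.3,interpolation=cv2.INTER_CUBIC)
o=np.zeros((400,800,3),np.uint8); o[:390,:390]=a; o[:391,400:791]=b
cv2.imwrite("pics/crop1.png",o)
```

```text
(no output)
```

View pics/crop1.png

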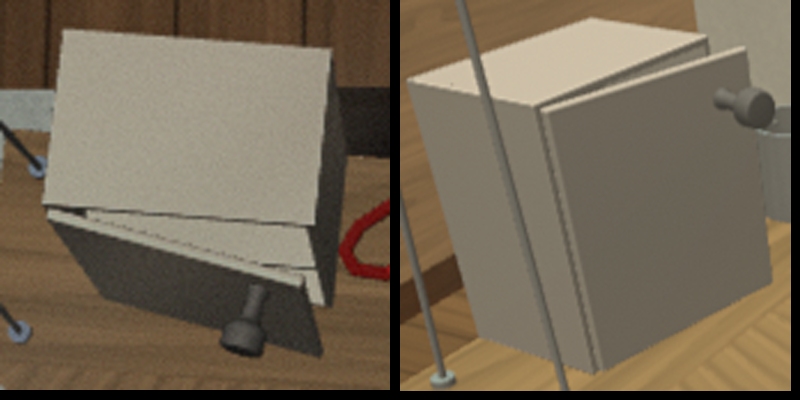

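```bash
python3 - <<'E'
from h import *
def tri(a,b):
    A=[]
    for n,uv in(("top",a),("side",b)):
        K,R,t=cam(n);P=K@np.c_[R,t]; A+= [uv[0]*P[2]-P[0],uv[1]*P[2]-P[1]]
    X=np.linalg.svd(np.array(A))[2][-1]; X=X[:3]/X[3]; print(X,proj("top",X)-a,proj("side",X)-b)
    return X
k=tri((180+243/3,80+338/3),(75+358/2.3,105+108/2.3))
d=tri((180+303/3,80+282/3),(75+345/2.3,105+48/2.3))
p=np.array([.7014,-.0048,-.0842])
for X in(k,d): print("shelf frame",rot(-p[2])@(X[:2]-p[:2]))
E
python3 -m pendant '[[2.2,3,0,0,0,0,1],[2.2,3,0,0,0,0,1],[2.2,3,0,0,0,0,1],[2.2,3,0,0,0,0,1],[2.2,3,0,0,0,2.5,1],[2.2,3,0,0,0,0,1],[2.2,3,-1,0,0,0,1],[2.3,2.7,-1,0,0,0,1]]'
```

```text
[0.64912786 0.14532744 0.34469365] [[0.24217839 0.4641786 ]] [[-1.00853182 -0.16959573]]
[0.67855801 0.1061432  0.37302239] [[-0.01304543 -0.02400161]] [[0.0494973  0.00836145]]
shelf frame [-0.06471275  0.14519946]
shelf frame [-0.03209145  0.10862913]
time: 0.9
tool_pos: [0.3795, -0.2731, 0.1963]
ee_rot: [3.141, -0.0, 0.419]
wrist_force: [0.4, -1.1, 0.1]
width: 0.0939
finger_force: 0.0
```

```bash
python3 -m pendant '[[0,0,-3,0,0,0,1],[0,0,-3,0,0,0,1],[0,0,-3,0,0,0,1],[0,0,-2,0,0,0,1],[0,0,-0.9,0,0,0,1],[0,0,0,0,0,0,1],[0,0,0,0,0,0,0.3]]'
python3 -m pendant '[[0,0,0,0,0,0,0.1],[0,0,0,0,0,0,0],[0,0,0,0,0,0,0],[0,0,0,0,0,0,0],[0,0,0,0,0,0,0]]'
python3 - <<'E'
from h import *
for n in("side","top"): cv2.imwrite(f"pics/{n}1.png",imaging.snapshot(n)[...,::-1])
o=robot.get_obs(); print(o["tool_pos"],o["width"],o["wrist_force"])
u,v=proj("side",[.379,-.274,.07])[0].astype(int)
a=cv2.resize(cv2.imread("pics/side1.png")[v-50:v+50,u-50:u+50],None,fx=4,fy=4)
s0=cv2.absdiff(cv2.imread("pics/top1.png")[90:275,170:510],cv2.imread("pics/top0.png")[90:275,170:510]); print("shelf diff",s0.mean(),(s0.max(2)>40).sum())
cv2.imwrite("pics/g1.png",a)
E
```

```text
time: 1.6
tool_pos: [0.3793, -0.2751, 0.0784]
ee_rot: [3.14, -0.001, 0.419]
wrist_force: [-0.5, -0.1, -0.5]
width: 0.0888
finger_force: 0.0
time: 2.1
tool_pos: [0.3789, -0.2747, 0.0777]
ee_rot: [3.141, -0.0, 0.419]
wrist_force: [-0.1, 0.5, -0.2]
width: 0.0495
finger_force: 0.0
[ 0.37885572 -0.27463045  0.07753444] 0.04094946459553026 [-0.69476187  0.50640463  0.49629311]
shelf diff 5.74637519872814 1
```

View pics/g1.png

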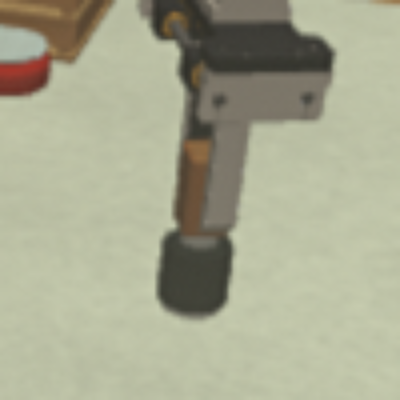

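```bash
python3 -m pendant '[[0,0,0,0,0,0,0],[0,0,0,0,0,0,0],[0,0,0,0,0,0,0],[0,0,0,0,0,0,0],[0,0,1,0,0,0,0],[0,0,2,0,0,0,0],[0,0,3,0,0,0,0],[0,0,3,0,0,0,0]]'
cat > path.py <<'E'
from h import *
from scipy.optimize import brentq
P=np.array([.7014,-.0048,-.0842])
def tool(s,F,k,P=P,kt=7.2):
    "roller axis xy and shelf state for contact at edge y=s (shelf frame), push F, swing stiffness k"
    ph=np.arcsin(s/.6); th=-.42*F*np.sin(ph)/kt
    n=np.array([np.cos(ph),-np.sin(ph)]); d=F*(rot(th)@n)[0]/k
    q=np.array([d,0])+rot(th)@(np.array([.42-.6*np.cos(ph),.6*np.sin(ph)])-.022*n)
    nw=rot(P[2]+th)@n
    return P[:2]+rot(P[2])@q, d, th, nw
E
python3 - <<'E'
from path import *
for s in(.19,.185): print(s,tool(s,0,85))
for k in(50,85,170):
    for s in(.17,.0,-.17): print(k,s,tool(s,6,k))
E
```

```text
time: 3.0
tool_pos: [0.3783, -0.2742, 0.168]
ee_rot: [-3.14, 0.001, 0.419]
wrist_force: [0.1, -0.0, -2.8]
width: 0.03
finger_force: 30.0
0.19 (array([0.54857729, 0.20576511]), np.float64(0.0), np.float64(-0.0), array([ 0.91854464, -0.39531727]))
0.185 (array([0.5464422 , 0.20074355]), np.float64(0.0), np.float64(-0.0), array([ 0.92197726, -0.38724402]))
50 0.17 (array([0.67073957, 0.19131622]), np.float64(0.1111510367747621), np.float64(-0.09916666666666668), array([ 0.89128063, -0.45345213]))
50 0.0 (array([0.6196905 , 0.00209624]), np.float64(0.12), np.float64(-0.0), array([ 0.99645727, -0.08410054]))
50 -0.17 (array([ 0.63830319, -0.19300315]), np.float64(0.1111510367747621), np.float64(0.09916666666666668), array([0.95467369, 0.29765442]))
85 0.17 (array([0.62513364, 0.19516534]), np.float64(0.06538296280868358), np.float64(-0.09916666666666668), array([ 0.89128063, -0.45345213]))
85 0.0 (array([0.57045379, 0.0062518 ]), np.float64(0.07058823529411765), np.float64(-0.0), array([ 0.99645727, -0.08410054]))
85 -0.17 (array([ 0.59269726, -0.18915403]), np.float64(0.06538296280868358), np.float64(0.09916666666666668), array([0.95467369, 0.29765442]))
170 0.17 (array([0.59255797, 0.19791471]), np.float64(0.03269148140434179), np.float64(-0.09916666666666668), array([ 0.89128063, -0.45345213]))
170 0.0 (array([0.53528471, 0.00922006]), np.float64(0.03529411764705882), np.float64(-0.0), array([ 0.99645727, -0.08410054]))
170 -0.17 (array([ 0.56012159, -0.18640466]), np.float64(0.03269148140434179), np.float64(0.09916666666666668), array([0.95467369, 0.29765442]))
```

```bash
python3 -m pendant '[[0.3,3,0.5,0,0,8.5,0],[0.3,4,0.5,0,0,8.5,0],[0.3,4,0.5,0,0,8.5,0],[0.3,4,0.5,0,0,8.5,0],[0.3,4,0.5,0,0,8.5,0],[0.3,4,0.5,0,0,8.5,0],[0.3,4,0.5,0,0,8.5,0],[0.3,4,0.5,0,0,8.5,0]]'
python3 -m pendant '[[1.7,4,0.5,0,0,0,0],[2,4,0.5,0,0,0,0],[2,3,0,0,0,0,0],[2,3,0,0,0,0,0],[2,2.5,0,0,0,0,0],[1,1,0,0,0,0,0],[0,0,0,0,0,0,0],[0,0,0,0,0,0,0]]'
python3 - <<'E'
from h import *
for n in("side","top"): cv2.imwrite(f"pics/{n}2.png",imaging.snapshot(n)[...,::-1])
f=[]
o=robot.get_obs(); print(o)
E
```

```text
time: 3.8
tool_pos: [0.4024, 0.0369, 0.208]
ee_rot: [3.141, 0.0, 1.612]
wrist_force: [1.7, -0.1, -2.6]
width: 0.0299
finger_force: 30.0
time: 4.6
tool_pos: [0.5094, 0.2101, 0.2171]
ee_rot: [-3.14, 0.001, 1.606]
wrist_force: [-0.8, 0.1, -2.8]
width: 0.03
finger_force: 30.0
{'time': 4.7, 'joint_positions': array([ 2.87688756e-01,  8.91372246e-02,  1.36639764e+00, -2.95194206e-04,
        1.68647300e+00,  2.52872086e-01]), 'qvel': array([-0.00602415, -0.00903611,  0.00158681,  0.00286209, -0.00302622,
        0.00209859]), 'joint_torque': array([ 1.98703730e-01, -3.51861405e+01, -3.16797817e+01,  9.27570602e-02,
       -1.26965158e-02, -1.16878011e-03]), 'tool_pos': array([0.50934502, 0.20963587, 0.21763085]), 'ee_rot': array([-3.14126402e+00,  3.87788215e-04,  1.60557905e+00]), 'wrist_force': array([ 0.25948762, -0.62680177, -2.33659541]), 'wrist_torque': array([ 0.00376867, -0.07737822,  0.03166024]), 'finger_force': 29.99484032392502, 'width': 0.029730979731385197}
```

View pics/side2.png

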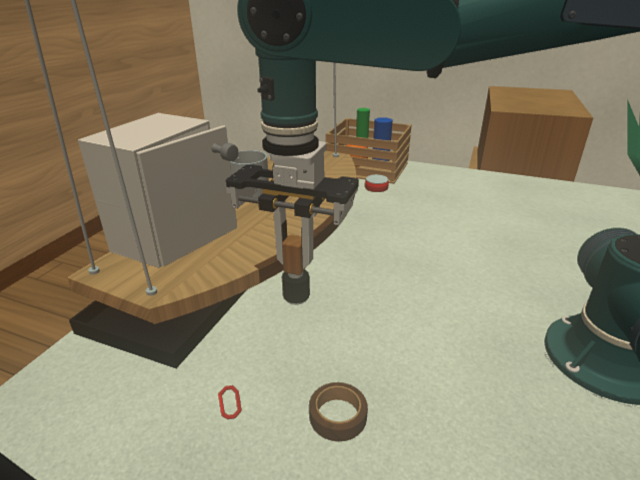

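```bash
python3 -m pendant '[[0.6,-0.2,0,0,0,0,0],[0.8,-0.35,0,0,0,0,0],[0.8,-0.35,0,0,0,0,0],[0.5,-0.3,0,0,0,0,0],[0.3,-0.15,0,0,0,0,0]]' | egrep 'time|pos|force: \['
python3 -m pendant '[[0.1,0,0,0,0,0,0],[0.1,0,0,0,0,0,0]]' | egrep 'time|pos|force: \['
python3 -m pendant '[[0.1,0,0,0,0,0,0],[0.1,0,0,0,0,0,0]]' | egrep 'time|pos|force: \['
python3 -m pendant '[[0.1,0,0,0,0,0,0],[0.1,0,0,0,0,0,0]]' | egrep 'time|pos|force: \['
python3 -m pendant '[[0.1,0,0,0,0,0,0],[0.1,0,0,0,0,0,0]]' | egrep 'time|pos|force: \['
python3 -m pendant '[[0.11,0,0,0,0,0,0],[0.12,0,0,0,0,0,0]]' | egrep 'time|pos|force: \['
python3 -m pendant '[[0.13,0,0,0,0,0,0],[0.14,0,0,0,0,0,0]]' | egrep 'time|pos|force: \['
python3 -m pendant '[[0.15,0,0,0,0,0,0],[0.16,0,0,0,0,0,0]]' | egrep 'time|pos|force: \['
```

```text
time: 5.2
tool_pos: [0.5406, 0.1962, 0.2173]
wrist_force: [-0.1, -0.5, -3.0]
time: 5.4
tool_pos: [0.5419, 0.1969, 0.2174]
wrist_force: [0.4, 0.5, -3.0]
time: 5.6
tool_pos: [0.5438, 0.197, 0.2176]
wrist_force: [0.3, -0.4, -2.4]
time: 5.8
tool_pos: [0.5459, 0.197, 0.2176]
wrist_force: [-0.3, -0.2, -2.3]
time: 6.0
tool_pos: [0.5477, 0.197, 0.2175]
wrist_force: [-0.6, 1.0, -3.3]
time: 6.2
tool_pos: [0.5503, 0.1969, 0.2175]
wrist_force: [-0.1, -0.1, -3.2]
time: 6.4
tool_pos: [0.5528, 0.1969, 0.2174]
wrist_force: [-1.3, 0.8, -3.9]
time: 6.6
tool_pos: [0.5559, 0.1969, 0.2174]
wrist_force: [-0.6, 0.1, -3.8]
```

```bash
python3 -m pendant '[[0.18,0,0,0,0,0,0],[0.2,0,0,0,0,0,0]]' | egrep 'time|pos|force: \['
python3 -m pendant '[[0.21,0,0,0,0,0,0],[0.22,0,0.01,0,0,0,0]]' | egrep 'time|pos|force: \['
python3 -m pendant '[[0.22,0,0.01,0,0,0,0],[0.22,0,0.01,0,0,0,0]]' | egrep 'time|pos|force: \['
python3 -m pendant '[[0.22,0,0.01,0,0,0,0],[0.22,0,0.01,0,0,0,0]]' | egrep 'time|pos|force: \['
python3 -m pendant '[[0.22,0,0.01,0,0,0,0],[0.22,0,0.01,0,0,0,0]]' | egrep 'time|pos|force: \['
python3 -m pendant '[[0.22,0,0.01,0,0,0,0],[0.22,0,0.01,0,0,0,0]]' | egrep 'time|pos|force: \['
```

```text
time: 6.8
tool_pos: [0.5597, 0.197, 0.2173]
wrist_force: [-1.3, 1.0, -3.0]
time: 7.0
tool_pos: [0.564, 0.1969, 0.2175]
wrist_force: [-1.5, 0.8, -3.2]
time: 7.2
tool_pos: [0.5685, 0.1969, 0.2177]
wrist_force: [-2.1, 1.2, -3.7]
time: 7.4
tool_pos: [0.5728, 0.1969, 0.2178]
wrist_force: [-2.5, 1.2, -3.7]
time: 7.6
tool_pos: [0.5772, 0.197, 0.218]
wrist_force: [-2.4, 1.7, -5.5]
time: 7.8
tool_pos: [0.5816, 0.197, 0.2182]
wrist_force: [-2.4, 2.4, -4.3]
```

```bash
python3 -m pendant '[[0.22,0,0,0,0,0,0],[0.22,0,0,0,0,0,0]]' | egrep 'time|pos|force: \['
python3 -m pendant '[[0.22,0,0,0,0,0,0],[0.22,0,0,0,0,0,0]]' | egrep 'time|pos|force: \['
python3 -m pendant '[[0.22,0,0,0,0,0,0],[0.22,0,0,0,0,0,0]]' | egrep 'time|pos|force: \['
python3 -m pendant '[[0.22,0,0.01,0,0,0,0],[0.22,0,0.01,0,0,0,0]]' | egrep 'time|pos|force: \['
python3 -m pendant '[[0.2,0,0.01,0,0,0,0],[0.18,0,0.01,0,0,0,0]]' | egrep 'time|pos|force: \['
python3 - <<'E'
from path import *
b=np.array([-.1,.0])
D=[(.5597,-1.3,1.0),(.564,-1.5,.8),(.5685,-2.1,1.2),(.5728,-2.5,1.2),(.5772,-2.4,1.7),(.5816,-2.4,2.4)]
for k in(70,85,100):
  print(k,[round(brentq(lambda F:least_squares(lambda s:tool(s[0],F,k)[0][1]-.197,[.175]).x[0]*0+tool(least_squares(lambda s:tool(s[0],F,k)[0][1]-.197,[.175]).x[0],F,k)[0][0]-x,-1,12),2) for x,_,_ in D],[round(np.hypot(f,g),2) for _,f,g in D])
E
```

```text
time: 8.0
tool_pos: [0.586, 0.197, 0.2182]
wrist_force: [-2.5, 1.0, -3.6]
time: 8.2
tool_pos: [0.5904, 0.197, 0.2182]
wrist_force: [-2.5, 2.1, -5.3]
time: 8.4
tool_pos: [0.5948, 0.197, 0.2182]
wrist_force: [-4.3, 1.0, -5.1]
time: 8.6
tool_pos: [0.5992, 0.197, 0.2184]
wrist_force: [-3.6, 2.3, -5.8]
time: 8.8
tool_pos: [0.6031, 0.1969, 0.2187]
wrist_force: [-4.0, 2.0, -4.2]
70 [0.9, 1.17, 1.44, 1.71, 1.98, 2.26] [np.float64(1.64), np.float64(1.7), np.float64(2.42), np.float64(2.77), np.float64(2.94), np.float64(3.39)]
85 [1.07, 1.38, 1.7, 2.02, 2.34, 2.66] [np.float64(1.64), np.float64(1.7), np.float64(2.42), np.float64(2.77), np.float64(2.94), np.float64(3.39)]
100 [1.22, 1.57, 1.95, 2.31, 2.68, 3.05] [np.float64(1.64), np.float64(1.7), np.float64(2.42), np.float64(2.77), np.float64(2.94), np.float64(3.39)]
```

Run:
```python
from path import *
im=imaging.snapshot("side")[...,::-1]; cv2.imwrite("pics/side3.png",im)
o=robot.get_obs(); print(o["time"],o["tool_pos"],o["wrist_force"],o["wrist_torque"])
u,v=proj("side",[.60,.19,.165])[0].astype(int); print(u,v)
cv2.imwrite("pics/c3.png",cv2.resize(im[v-90:v+60,u-100:u+100],None,fx=4,fy=4,interpolation=cv2.INTER_CUBIC))
```

```text
8.85 [0.60359776 0.19674701 0.21875288] [-2.91883148  0.57729636 -3.27991787] [ 0.28776522  0.51383617 -0.03800834]
251 265
```

View pics/c3.png

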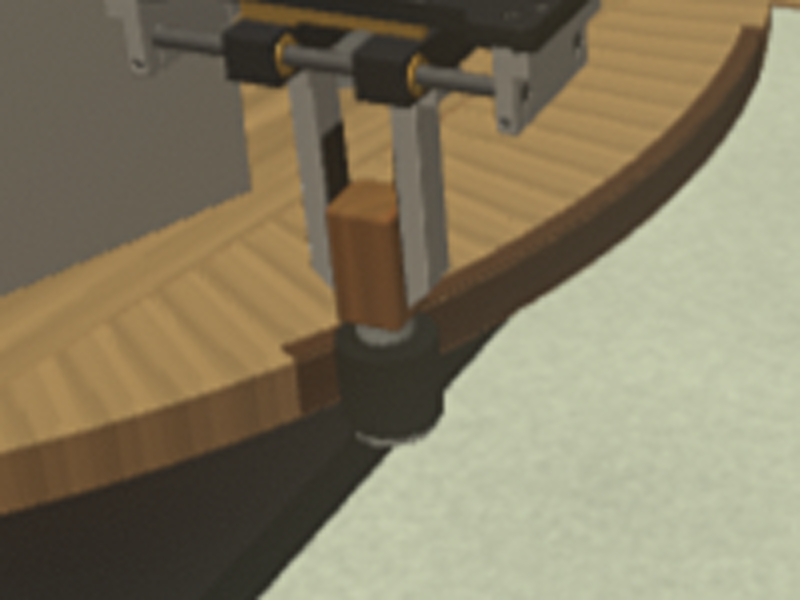

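Run:
```python
from path import *
xy,d,th,n=tool(.175,4.4,87); print(xy,d,th)
for s in(.2,):
  ph=np.arcsin(s/.6)
  for a in(0,d/1.1):
    q=np.array([.42-.6*np.cos(ph),.6*np.sin(ph)]); q=rot(th)@q
    for z in(.015,-.015):
      X=np.cos(a)*q[0]-np.sin(a)*z+1.1*np.sin(a); Z=.165+1.1*(1-np.cos(a))+np.sin(a)*q[0]+np.cos(a)*z
      w=P[:2]+rot(P[2])@[X,q[1]]; pr=proj("side",[*w,Z])[0]; print(a,z,Z,(pr-[151-.375,175-.375])*4)
```

```text
[0.60435792 0.19807371] 0.0471369933864666 -0.07486111111111111
0 0.015 0.18 [393.93024782 369.19923277]
0 -0.015 0.15000000000000002 [399.90412377 429.01211851]
0.042851812169515086 0.015 0.17541332548137142 [302.46449715 350.70641456]
0.042851812169515086 -0.015 0.14544086543382737 [307.6464944  408.45734174]
```

```bash
python3 -m pendant '[[0.14,0,-0.04,0,0,0,0],[0.16,0,-0.06,0,0,0,0]]' | egrep 'time|pos|force: \['
python3 -m pendant '[[0.17,0,-0.06,0,0,0,0],[0.17,0,-0.06,0,0,0,0]]' | egrep 'time|pos|force: \['
python3 -m pendant '[[0.17,0,-0.06,0,0,0,0],[0.17,0,-0.06,0,0,0,0]]' | egrep 'time|pos|force: \['
python3 -m pendant '[[0.16,0,-0.06,0,0,0,0],[0.15,0,-0.06,0,0,0,0]]' | egrep 'time|pos|force: \['
python3 -m pendant '[[0.13,0,-0.06,0,0,0,0],[0.11,0,-0.06,0,0,0,0]]' | egrep 'time|pos|force: \['
python3 -m pendant '[[0.09,0,-0.06,0,0,0,0],[0.08,0,-0.06,0,0,0,0]]' | egrep 'time|pos|force: \['
python3 -m pendant '[[0.07,0,-0.05,0,0,0,0],[0.06,0,-0.05,0,0,0,0]]' | egrep 'time|pos|force: \['
cat > fs.py <<'E'
from path import *
def state(x,y,k):
    "model contact s and F for a tool position"
    return least_squares(lambda v:tool(v[0]/10,v[1],k)[0]-[x,y],[np.clip(y,-.19,.19)*10,6],bounds=([-2.9,-5],[2.9,20]),x_scale=[.1,1]).x*[.1,1]
E
python3 - <<'E'
from fs import *
for x,y in((.6036,.197),(.6031,.197),(.622,.197),(.626,.197)):
    for k in(75,85,95): print(x,k,state(x,y,k))
E
```

```text
time: 9.05
tool_pos: [0.606, 0.1971, 0.2186]
wrist_force: [-4.8, 2.7, -1.7]
time: 9.25
tool_pos: [0.61, 0.1971, 0.218]
wrist_force: [-4.5, 1.8, -0.9]
time: 9.45
tool_pos: [0.6131, 0.1969, 0.216]
wrist_force: [-5.4, 2.0, -0.6]
time: 9.65
tool_pos: [0.616, 0.1968, 0.2142]
wrist_force: [-4.3, 1.7, -0.5]
time: 9.85
tool_pos: [0.6184, 0.1969, 0.2129]
wrist_force: [-4.8, 2.6, -0.7]
time: 10.05
tool_pos: [0.62, 0.197, 0.2117]
wrist_force: [-4.6, 2.7, 0.5]
time: 10.25
tool_pos: [0.6212, 0.1972, 0.2108]
wrist_force: [-5.2, 3.1, 0.0]
0.6036 75 [0.17533313 3.85811014]
0.6036 85 [0.17420976 4.29728815]
0.6036 95 [0.17313839 4.72263972]
0.6031 75 [0.1753805  3.82457584]
0.6031 85 [0.17426591 4.25981842]
0.6031 95 [0.17320295 4.68131883]
0.622 75 [0.17362486 5.10096714]
0.622 85 [0.17218624 5.68747174]
0.622 95 [0.17081687 6.25699494]
0.626 75 [0.17326223 5.37347591]
0.626 85 [0.17175708 5.99266917]
0.626 95 [0.17032493 6.59427619]
```

```bash
cat > plan.py <<'E'
from fs import *
import sys
def zt(s,F,k):
    _,d,_,_=tool(s,F,k); a=d/1.1; e=.42-np.sqrt(.36-s*s)
    return .165+1.1*(1-np.cos(a))+np.sin(a)*e-.025+.0775
def plan(x,y,z,k,steps,F1,nF=6,rows=4):
    s,F=state(x,y,k); print("now s %.4f F %.2f z* %.4f"%(s,F,zt(s,F,k))); F0=F; p=np.array([x,y,z]); acc=np.zeros(3)
    for i,ds in enumerate(steps):
        s-=ds*rows/100; F=F0+(F1-F0)*min(1,(i+1)/nF); q=np.r_[tool(s,F,k)[0],zt(s,F,k)]
        r=(q-p)*100/rows; r[2]=np.clip(r[2],-.06,.06); r=np.round(r,3); p=p+r*rows/100
        print(r,"-> %.4f %.4f %.4f s %.4f n"%(*p,s),tool(s,F,k)[3].round(2))
E
python3 - <<'E'
from plan import *
plan(.6215,.1972,.2104,85,[.05,.1,.15,.18,.2,.2,.2],6.0)
E
```

```text
now s 0.1724 F 5.64 z* 0.2106
[-0.007 -0.05   0.002] -> 0.6212 0.1952 0.2105 s 0.1704 n [ 0.89 -0.45]
[-0.033 -0.103 -0.003] -> 0.6199 0.1911 0.2104 s 0.1664 n [ 0.9  -0.44]
[-0.058 -0.156 -0.005] -> 0.6176 0.1848 0.2102 s 0.1604 n [ 0.9  -0.43]
[-0.072 -0.19  -0.005] -> 0.6147 0.1772 0.2100 s 0.1532 n [ 0.91 -0.42]
[-0.078 -0.211 -0.005] -> 0.6116 0.1688 0.2098 s 0.1452 n [ 0.92 -0.4 ]
[-0.074 -0.214 -0.006] -> 0.6086 0.1602 0.2095 s 0.1372 n [ 0.92 -0.38]
[-0.09  -0.217 -0.003] -> 0.6050 0.1516 0.2094 s 0.1292 n [ 0.93 -0.37]
```

```bash
python3 -m pendant '[[0.01,-0.03,0,0,0,0,0],[0,-0.04,0,0,0,0,0],[-0.01,-0.06,0,0,0,0,0],[-0.02,-0.07,0,0,0,0,0]]' | egrep 'time|pos|force: \['
python3 -m pendant '[[-0.02,-0.08,0,0,0,0,0],[-0.03,-0.1,0,0,0,0,0],[-0.03,-0.11,0,0,0,0,0],[-0.04,-0.12,0,0,0,0,0]]' | egrep 'time|pos|force: \['
python3 -m pendant '[[-0.05,-0.14,0,0,0,0,0],[-0.055,-0.15,0,0,0,0,0],[-0.06,-0.16,0,0,0,0,0],[-0.065,-0.17,-0.01,0,0,0,0]]' | egrep 'time|pos|force: \['
python3 -m pendant '[[-0.07,-0.18,0,0,0,0,0],[-0.07,-0.19,0,0,0,0,0],[-0.075,-0.19,0,0,0,0,0],[-0.075,-0.2,-0.01,0,0,0,0]]' | egrep 'time|pos|force: \['
```

```text
time: 10.65
tool_pos: [0.6209, 0.1952, 0.2106]
wrist_force: [-4.8, 3.3, -1.0]
time: 11.05
tool_pos: [0.6196, 0.1911, 0.2105]
wrist_force: [-4.3, 3.3, -0.8]
time: 11.45
tool_pos: [0.6172, 0.1849, 0.2104]
wrist_force: [-5.3, 2.9, -1.2]
time: 11.85
tool_pos: [0.6142, 0.1773, 0.2103]
wrist_force: [-5.1, 2.7, 0.4]
```

Run:
```python
from plan import *
plan(.6142,.1773,.2103,85,[.2,.2,.2,.2,.2,.2],6.1)
```

```text
now s 0.1533 F 5.84 z* 0.2100
[-0.083 -0.212 -0.013] -> 0.6109 0.1688 0.2098 s 0.1453 n [ 0.92 -0.4 ]
[-0.08  -0.214 -0.004] -> 0.6077 0.1603 0.2096 s 0.1373 n [ 0.92 -0.38]
[-0.075 -0.215 -0.005] -> 0.6047 0.1517 0.2094 s 0.1293 n [ 0.93 -0.37]
[-0.072 -0.217 -0.005] -> 0.6018 0.1430 0.2092 s 0.1213 n [ 0.94 -0.35]
[-0.067 -0.218 -0.004] -> 0.5991 0.1343 0.2091 s 0.1133 n [ 0.94 -0.33]
[-0.064 -0.22  -0.004] -> 0.5966 0.1255 0.2089 s 0.1053 n [ 0.95 -0.32]
```

```bash
python3 -m pendant '[[-0.08,-0.21,-0.01,0,0,0,0],[-0.08,-0.21,-0.01,0,0,0,0],[-0.08,-0.21,-0.01,0,0,0,0],[-0.08,-0.21,-0.01,0,0,0,0]]' | egrep 'time|pos|force: \['
python3 -m pendant '[[-0.08,-0.21,0,0,0,0,0],[-0.08,-0.215,-0.01,0,0,0,0],[-0.08,-0.215,0,0,0,0,0],[-0.08,-0.215,-0.01,0,0,0,0]]' | egrep 'time|pos|force: \['
python3 -m pendant '[[-0.075,-0.215,0,0,0,0,0],[-0.075,-0.215,-0.01,0,0,0,0],[-0.075,-0.215,0,0,0,0,0],[-0.075,-0.215,-0.01,0,0,0,0]]' | egrep 'time|pos|force: \['
python3 -m pendant '[[-0.07,-0.217,0,0,0,0,0],[-0.07,-0.217,-0.01,0,0,0,0],[-0.07,-0.217,0,0,0,0,0],[-0.07,-0.217,-0.01,0,0,0,0]]' | egrep 'time|pos|force: \['
python3 -m pendant '[[-0.067,-0.218,0,0,0,0,0],[-0.067,-0.218,-0.01,0,0,0,0],[-0.067,-0.218,0,0,0,0,0],[-0.067,-0.218,-0.01,0,0,0,0]]' | egrep 'time|pos|force: \['
```

```text
time: 12.25
tool_pos: [0.6111, 0.1688, 0.21]
wrist_force: [-5.0, 2.9, -0.3]
time: 12.65
tool_pos: [0.6079, 0.1601, 0.21]
wrist_force: [-5.3, 2.6, 0.4]
time: 13.05
tool_pos: [0.6048, 0.1514, 0.2098]
wrist_force: [-5.5, 2.3, 0.1]
time: 13.45
tool_pos: [0.602, 0.1427, 0.2096]
wrist_force: [-5.4, 2.2, 0.8]
time: 13.85
tool_pos: [0.5993, 0.1338, 0.2093]
wrist_force: [-6.2, 1.9, 0.6]
```

Run:
```python
from plan import *
plan(.5993,.1338,.2093,85,[.2]*8,6.0)
```

```text
now s 0.1129 F 6.09 z* 0.2090
[-0.082 -0.221 -0.009] -> 0.5960 0.1250 0.2089 s 0.1049 n [ 0.95 -0.32]
[-0.077 -0.222 -0.003] -> 0.5929 0.1161 0.2088 s 0.0969 n [ 0.95 -0.3 ]
[-0.073 -0.222 -0.002] -> 0.5900 0.1072 0.2087 s 0.0889 n [ 0.96 -0.28]
[-0.068 -0.224 -0.002] -> 0.5873 0.0982 0.2087 s 0.0809 n [ 0.96 -0.26]
[-0.065 -0.224 -0.002] -> 0.5847 0.0893 0.2086 s 0.0729 n [ 0.97 -0.25]
[-0.06  -0.226 -0.002] -> 0.5823 0.0802 0.2085 s 0.0649 n [ 0.97 -0.23]
[-0.051 -0.225 -0.001] -> 0.5803 0.0712 0.2085 s 0.0569 n [ 0.98 -0.21]
[-0.048 -0.227 -0.002] -> 0.5783 0.0622 0.2084 s 0.0489 n [ 0.98 -0.19]
```

```bash
python3 -m pendant '[[-0.074,-0.22,0,0,0,0,0],[-0.074,-0.22,0,0,0,0,0],[-0.074,-0.22,0,0,0,0,0],[-0.074,-0.22,0,0,0,0,0]]' | egrep 'time|pos|force: \['
python3 -m pendant '[[-0.074,-0.222,0,0,0,0,0],[-0.074,-0.222,0,0,0,0,0],[-0.074,-0.222,0,0,0,0,0],[-0.074,-0.222,0,0,0,0,0]]' | egrep 'time|pos|force: \['
python3 -m pendant '[[-0.072,-0.222,0,0,0,0,0],[-0.072,-0.222,0,0,0,0,0],[-0.072,-0.222,0,0,0,0,0],[-0.072,-0.222,0,0,0,0,0]]' | egrep 'time|pos|force: \['
python3 -m pendant '[[-0.068,-0.224,0,0,0,0,0],[-0.068,-0.224,0,0,0,0,0],[-0.068,-0.224,0,0,0,0,0],[-0.068,-0.224,0,0,0,0,0]]' | egrep 'time|pos|force: \['
python3 -m pendant '[[-0.064,-0.224,0,0,0,0,0],[-0.064,-0.224,0,0,0,0,0],[-0.064,-0.224,0,0,0,0,0],[-0.064,-0.224,0,0,0,0,0]]' | egrep 'time|pos|force: \['
python3 - <<'E'
from plan import *
o=robot.get_obs(); print(o["tool_pos"])
plan(*o["tool_pos"],85,[.2]*8,6.0)
E
```

```text
time: 14.25
tool_pos: [0.5963, 0.125, 0.2093]
wrist_force: [-5.3, 2.5, 0.2]
time: 14.65
tool_pos: [0.5933, 0.116, 0.2093]
wrist_force: [-5.9, 1.9, 0.5]
time: 15.05
tool_pos: [0.5904, 0.1071, 0.2093]
wrist_force: [-5.3, 1.8, -0.9]
time: 15.45
tool_pos: [0.5876, 0.0979, 0.2091]
wrist_force: [-5.4, 1.3, -0.5]
time: 15.85
tool_pos: [0.585, 0.089, 0.2092]
wrist_force: [-6.5, 1.5, 0.7]
[0.58502319 0.0889509  0.20918176]
now s 0.0726 F 6.05 z* 0.2085
[-0.058 -0.225 -0.018] -> 0.5827 0.0800 0.2085 s 0.0646 n [ 0.97 -0.23]
[-0.054 -0.226 -0.001] -> 0.5805 0.0709 0.2084 s 0.0566 n [ 0.98 -0.21]
[-0.049 -0.227 -0.001] -> 0.5786 0.0618 0.2084 s 0.0486 n [ 0.98 -0.19]
[-0.046 -0.227 -0.002] -> 0.5767 0.0528 0.2083 s 0.0406 n [ 0.98 -0.17]
[-0.041 -0.228 -0.   ] -> 0.5751 0.0436 0.2083 s 0.0326 n [ 0.99 -0.16]
[-0.037 -0.229 -0.001] -> 0.5736 0.0345 0.2083 s 0.0246 n [ 0.99 -0.14]
[-0.03  -0.229 -0.001] -> 0.5724 0.0253 0.2082 s 0.0166 n [ 0.99 -0.12]
[-0.026 -0.229  0.   ] -> 0.5714 0.0162 0.2082 s 0.0086 n [ 0.99 -0.1 ]
```

```bash
python3 -m pendant '[[-0.06,-0.225,0,0,0,0,0],[-0.06,-0.225,0,0,0,0,0],[-0.058,-0.225,0,0,0,0,0],[-0.057,-0.225,0,0,0,0,0]]' | egrep 'time|pos|force: \['
python3 -m pendant '[[-0.055,-0.226,0,0,0,0,0],[-0.054,-0.226,0,0,0,0,0],[-0.053,-0.226,0,0,0,0,0],[-0.052,-0.226,0,0,0,0,0]]' | egrep 'time|pos|force: \['
python3 -m pendant '[[-0.05,-0.227,0,0,0,0,0],[-0.05,-0.227,0,0,0,0,0],[-0.048,-0.227,0,0,0,0,0],[-0.048,-0.227,0,0,0,0,0]]' | egrep 'time|pos|force: \['
python3 -m pendant '[[-0.046,-0.227,0,0,0,0,0],[-0.046,-0.227,0,0,0,0,0],[-0.045,-0.227,0,0,0,0,0],[-0.044,-0.227,0,0,0,0,0]]' | egrep 'time|pos|force: \['
python3 -m pendant '[[-0.042,-0.228,0,0,0,0,0],[-0.041,-0.228,0,0,0,0,0],[-0.04,-0.228,0,0,0,0,0],[-0.039,-0.228,0,0,0,0,0]]' | egrep 'time|pos|force: \['
python3 -m pendant '[[-0.037,-0.229,0,0,0,0,0],[-0.036,-0.229,0,0,0,0,0],[-0.035,-0.229,0,0,0,0,0],[-0.034,-0.229,0,0,0,0,0]]' | egrep 'time|pos|force: \['
python3 - <<'E'
from plan import *
o=robot.get_obs(); print(o["tool_pos"])
plan(*o["tool_pos"],85,[.2]*9,6.0)
E
```

```text
time: 16.25
tool_pos: [0.5827, 0.0799, 0.2092]
wrist_force: [-4.5, 1.1, -0.4]
time: 16.65
tool_pos: [0.5804, 0.0707, 0.209]
wrist_force: [-5.5, 1.4, -0.5]
time: 17.05
tool_pos: [0.5785, 0.0615, 0.2091]
wrist_force: [-6.1, 1.6, -0.9]
time: 17.45
tool_pos: [0.5767, 0.0524, 0.2091]
wrist_force: [-5.6, 2.0, 0.4]
time: 17.85
tool_pos: [0.575, 0.0432, 0.2091]
wrist_force: [-6.1, 1.5, 0.1]
time: 18.25
tool_pos: [0.5735, 0.0339, 0.209]
wrist_force: [-5.9, 0.4, -0.7]
[0.57349872 0.03393696 0.20901707]
now s 0.0241 F 5.99 z* 0.2083
[-0.03  -0.229 -0.019] -> 0.5723 0.0248 0.2083 s 0.0161 n [ 0.99 -0.12]
[-0.025 -0.229 -0.001] -> 0.5713 0.0156 0.2082 s 0.0081 n [ 0.99 -0.1 ]
[-0.022 -0.23   0.   ] -> 0.5704 0.0064 0.2082 s 0.0001 n [ 1.   -0.08]
[-0.017 -0.231  0.   ] -> 0.5697 -0.0028 0.2082 s -0.0079 n [ 1.   -0.07]
[-0.013 -0.23   0.001] -> 0.5692 -0.0120 0.2083 s -0.0159 n [ 1.   -0.05]
[-0.008 -0.231  0.   ] -> 0.5689 -0.0213 0.2083 s -0.0239 n [ 1.   -0.03]
[-0.005 -0.231  0.001] -> 0.5687 -0.0305 0.2083 s -0.0319 n [ 1.   -0.01]
[-0.    -0.231  0.001] -> 0.5687 -0.0397 0.2083 s -0.0399 n [1.   0.01]
[ 0.003 -0.231  0.001] -> 0.5688 -0.0490 0.2084 s -0.0479 n [1.   0.02]
```

```bash
python3 -m pendant '[[-0.032,-0.229,0,0,0,0,0],[-0.031,-0.229,0,0,0,0,0],[-0.03,-0.229,0,0,0,0,0],[-0.029,-0.229,0,0,0,0,0]]' | egrep 'time|pos|force: \['
python3 -m pendant '[[-0.027,-0.229,0,0,0,0,0],[-0.026,-0.229,0,0,0,0,0],[-0.025,-0.229,0,0,0,0,0],[-0.024,-0.229,0,0,0,0,0]]' | egrep 'time|pos|force: \['
python3 -m pendant '[[-0.022,-0.23,0,0,0,0,0],[-0.021,-0.23,0,0,0,0,0],[-0.02,-0.23,0,0,0,0,0],[-0.019,-0.23,0,0,0,0,0]]' | egrep 'time|pos|force: \['
python3 -m pendant '[[-0.017,-0.23,0,0,0,0,0],[-0.017,-0.23,0,0,0,0,0],[-0.016,-0.23,0,0,0,0,0],[-0.015,-0.23,0,0,0,0,0]]' | egrep 'time|pos|force: \['
python3 -m pendant '[[-0.013,-0.23,0,0,0,0,0],[-0.013,-0.23,0,0,0,0,0],[-0.012,-0.23,0,0,0,0,0],[-0.011,-0.23,0,0,0,0,0]]' | egrep 'time|pos|force: \['
python3 -m pendant '[[-0.009,-0.231,0,0,0,0,0],[-0.009,-0.231,0,0,0,0,0],[-0.008,-0.231,0,0,0,0,0],[-0.007,-0.231,0,0,0,0,0]]' | egrep 'time|pos|force: \['
python3 -m pendant '[[-0.005,-0.231,0,0,0,0,0],[-0.005,-0.231,0,0,0,0,0],[-0.004,-0.231,0,0,0,0,0],[-0.003,-0.231,0,0,0,0,0]]' | egrep 'time|pos|force: \['
python3 - <<'E'
from plan import *
o=robot.get_obs(); print(o["tool_pos"])
plan(*o["tool_pos"],85,[.2]*11,6.0)
E
```

```text
time: 18.65
tool_pos: [0.5723, 0.0247, 0.209]
wrist_force: [-6.5, 1.3, 0.0]
time: 19.05
tool_pos: [0.5713, 0.0155, 0.2091]
wrist_force: [-5.1, 0.9, 0.6]
time: 19.45
tool_pos: [0.5704, 0.0062, 0.209]
wrist_force: [-5.1, 0.1, 0.1]
time: 19.85
tool_pos: [0.5697, -0.0032, 0.209]
wrist_force: [-6.6, 0.2, 0.1]
time: 20.25
tool_pos: [0.5692, -0.0124, 0.209]
wrist_force: [-5.1, -0.8, 0.4]
time: 20.65
tool_pos: [0.5689, -0.0217, 0.2091]
wrist_force: [-6.5, 0.5, 0.1]
time: 21.05
tool_pos: [0.5687, -0.031, 0.2091]
wrist_force: [-5.3, -0.0, 1.2]
[ 0.56865504 -0.03101725  0.20905679]
now s -0.0323 F 6.00 z* 0.2083
[-0.    -0.231 -0.018] -> 0.5687 -0.0403 0.2083 s -0.0403 n [1.   0.01]
[ 0.004 -0.231  0.001] -> 0.5688 -0.0495 0.2084 s -0.0483 n [1.   0.02]
[ 0.009 -0.232  0.002] -> 0.5692 -0.0588 0.2085 s -0.0563 n [1.   0.04]
[ 0.013 -0.231  0.001] -> 0.5697 -0.0680 0.2085 s -0.0643 n [1.   0.06]
[ 0.017 -0.231  0.002] -> 0.5704 -0.0773 0.2086 s -0.0723 n [1.   0.08]
[ 0.021 -0.231  0.003] -> 0.5712 -0.0865 0.2087 s -0.0803 n [1.  0.1]
[ 0.025 -0.231  0.002] -> 0.5722 -0.0957 0.2088 s -0.0883 n [0.99 0.11]
[ 0.03  -0.231  0.002] -> 0.5734 -0.1050 0.2089 s -0.0963 n [0.99 0.13]
[ 0.035 -0.23   0.003] -> 0.5748 -0.1142 0.2090 s -0.1043 n [0.99 0.15]
[ 0.038 -0.23   0.003] -> 0.5763 -0.1234 0.2091 s -0.1123 n [0.99 0.17]
[ 0.043 -0.23   0.003] -> 0.5781 -0.1326 0.2092 s -0.1203 n [0.98 0.19]
```

Force averages about 5.9 N; continuing.

```bash
python3 -m pendant '[[-0.001,-0.231,0,0,0,0,0],[0,-0.231,0,0,0,0,0],[0,-0.231,0,0,0,0,0],[0.001,-0.231,0,0,0,0,0]]' | egrep 'time|pos|force: \['
python3 -m pendant '[[0.003,-0.231,0,0,0,0,0],[0.004,-0.231,0,0,0,0,0],[0.005,-0.231,0,0,0,0,0],[0.006,-0.231,0,0,0,0,0]]' | egrep 'time|pos|force: \['
python3 -m pendant '[[0.008,-0.231,0,0,0,0,0],[0.009,-0.231,0,0,0,0,0],[0.009,-0.231,0,0,0,0,0],[0.01,-0.231,0,0,0,0,0]]' | egrep 'time|pos|force: \['
python3 -m pendant '[[0.012,-0.231,0,0,0,0,0],[0.013,-0.231,0,0,0,0,0],[0.013,-0.231,0,0,0,0,0],[0.014,-0.231,0,0,0,0,0]]' | egrep 'time|pos|force: \['
python3 -m pendant '[[0.016,-0.231,0,0,0,0,0],[0.017,-0.231,0,0,0,0,0],[0.018,-0.231,0,0,0,0,0],[0.019,-0.231,0,0,0,0,0]]' | egrep 'time|pos|force: \['
python3 -m pendant '[[0.02,-0.231,0,0,0,0,0],[0.021,-0.231,0,0,0,0,0],[0.022,-0.231,0,0,0,0,0],[0.023,-0.231,0,0,0,0,0]]' | egrep 'time|pos|force: \['
python3 -m pendant '[[0.024,-0.231,0,0,0,0,0],[0.025,-0.231,0,0,0,0,0],[0.026,-0.231,0,0,0,0,0],[0.027,-0.231,0,0,0,0,0]]' | egrep 'time|pos|force: \['
python3 - <<'E'
from plan import *
o=robot.get_obs(); print(o["tool_pos"])
plan(*o["tool_pos"],85,[.2]*11,6.0)
E
```

```text
time: 21.45
tool_pos: [0.5686, -0.0404, 0.2091]
wrist_force: [-5.8, -0.3, 0.9]
time: 21.85
tool_pos: [0.5688, -0.0497, 0.2091]
wrist_force: [-6.1, 0.4, 0.7]
time: 22.25
tool_pos: [0.5692, -0.0589, 0.2092]
wrist_force: [-5.7, 1.1, 0.1]
time: 22.65
tool_pos: [0.5697, -0.0684, 0.2092]
wrist_force: [-5.6, 0.1, 0.7]
time: 23.05
tool_pos: [0.5704, -0.0777, 0.2093]
wrist_force: [-5.3, 0.3, -0.0]
time: 23.45
tool_pos: [0.5712, -0.0869, 0.2093]
wrist_force: [-4.9, -0.2, -0.1]
time: 23.85
tool_pos: [0.5722, -0.0963, 0.2092]
wrist_force: [-5.5, 0.6, -0.2]
[ 0.57220173 -0.09625537  0.20922917]
now s -0.0888 F 5.99 z* 0.2088
[ 0.03  -0.231 -0.009] -> 0.5734 -0.1055 0.2089 s -0.0968 n [0.99 0.13]
[ 0.035 -0.23   0.003] -> 0.5748 -0.1147 0.2090 s -0.1048 n [0.99 0.15]
[ 0.04  -0.23   0.003] -> 0.5764 -0.1239 0.2091 s -0.1128 n [0.99 0.17]
[ 0.043 -0.23   0.003] -> 0.5781 -0.1331 0.2092 s -0.1208 n [0.98 0.19]
[ 0.048 -0.229  0.004] -> 0.5800 -0.1423 0.2094 s -0.1288 n [0.98 0.21]
[ 0.053 -0.229  0.003] -> 0.5822 -0.1514 0.2095 s -0.1368 n [0.97 0.22]
[ 0.056 -0.228  0.004] -> 0.5844 -0.1605 0.2097 s -0.1448 n [0.97 0.24]
[ 0.061 -0.228  0.004] -> 0.5868 -0.1697 0.2098 s -0.1528 n [0.97 0.26]
[ 0.065 -0.227  0.004] -> 0.5894 -0.1787 0.2100 s -0.1608 n [0.96 0.28]
[ 0.07  -0.226  0.005] -> 0.5922 -0.1878 0.2102 s -0.1688 n [0.96 0.29]
[ 0.075 -0.225  0.004] -> 0.5952 -0.1968 0.2103 s -0.1768 n [0.95 0.31]
```

Run:
```python
from plan import *
plan(.5722,-.0963,.2092,85,[.2]*9,6.4,nF=5)
```

```text
now s -0.0888 F 5.99 z* 0.2088
[ 0.055 -0.236 -0.01 ] -> 0.5744 -0.1057 0.2088 s -0.0968 n [0.99 0.13]
[ 0.06  -0.237  0.001] -> 0.5768 -0.1152 0.2088 s -0.1048 n [0.99 0.15]
[ 0.064 -0.237  0.001] -> 0.5794 -0.1247 0.2089 s -0.1128 n [0.99 0.17]
[ 0.07  -0.237  0.001] -> 0.5822 -0.1342 0.2089 s -0.1208 n [0.98 0.19]
[ 0.074 -0.236  0.002] -> 0.5851 -0.1436 0.2090 s -0.1288 n [0.98 0.21]
[ 0.053 -0.23   0.004] -> 0.5872 -0.1528 0.2092 s -0.1368 n [0.97 0.23]
[ 0.058 -0.229  0.004] -> 0.5896 -0.1620 0.2093 s -0.1448 n [0.97 0.25]
[ 0.062 -0.229  0.004] -> 0.5920 -0.1711 0.2095 s -0.1528 n [0.96 0.27]
[ 0.067 -0.227  0.005] -> 0.5947 -0.1802 0.2097 s -0.1608 n [0.96 0.28]
```

```bash
python3 -m pendant '[[0.035,-0.232,0,0,0,0,0],[0.04,-0.233,0,0,0,0,0],[0.045,-0.234,0,0,0,0,0],[0.05,-0.235,0,0,0,0,0]]' | egrep 'time|pos|force: \['
python3 -m pendant '[[0.055,-0.236,0,0,0,0,0],[0.057,-0.236,0,0,0,0,0],[0.058,-0.236,0,0,0,0,0],[0.06,-0.236,0,0,0,0,0]]' | egrep 'time|pos|force: \['
python3 -m pendant '[[0.062,-0.236,0,0,0,0,0],[0.063,-0.236,0,0,0,0,0],[0.065,-0.236,0,0,0,0,0],[0.066,-0.236,0,0,0,0,0]]' | egrep 'time|pos|force: \['
python3 -m pendant '[[0.067,-0.236,0,0,0,0,0],[0.067,-0.236,0,0,0,0,0],[0.067,-0.235,0,0,0,0,0],[0.067,-0.235,0,0,0,0,0]]' | egrep 'time|pos|force: \['
python3 - <<'E'
from plan import *
o=robot.get_obs(); print(o["tool_pos"])
plan(*o["tool_pos"],85,[.2]*8,6.3)
E
```

```text
time: 24.25
tool_pos: [0.5739, -0.1058, 0.2093]
wrist_force: [-5.4, -0.1, 0.4]
time: 24.65
tool_pos: [0.5761, -0.1153, 0.2093]
wrist_force: [-5.6, 0.5, 1.1]
time: 25.05
tool_pos: [0.5787, -0.1247, 0.2093]
wrist_force: [-6.6, -0.5, -0.1]
time: 25.45
tool_pos: [0.5813, -0.1344, 0.2093]
wrist_force: [-7.2, -0.8, 1.0]
[ 0.58126288 -0.13435791  0.2093004 ]
now s -0.1212 F 6.24 z* 0.2090
[ 0.052 -0.231 -0.004] -> 0.5833 -0.1436 0.2091 s -0.1292 n [0.98 0.21]
[ 0.056 -0.23   0.004] -> 0.5856 -0.1528 0.2093 s -0.1372 n [0.97 0.23]
[ 0.061 -0.229  0.003] -> 0.5880 -0.1620 0.2094 s -0.1452 n [0.97 0.25]
[ 0.065 -0.229  0.004] -> 0.5906 -0.1711 0.2096 s -0.1532 n [0.96 0.26]
[ 0.07  -0.229  0.005] -> 0.5934 -0.1803 0.2098 s -0.1612 n [0.96 0.28]
[ 0.075 -0.227  0.004] -> 0.5964 -0.1894 0.2099 s -0.1692 n [0.95 0.3 ]
[ 0.076 -0.226  0.005] -> 0.5995 -0.1984 0.2101 s -0.1772 n [0.95 0.32]
[ 0.08  -0.225  0.005] -> 0.6027 -0.2074 0.2103 s -0.1852 n [0.94 0.34]
```

```bash
python3 -m pendant '[[0.06,-0.233,0,0,0,0,0],[0.052,-0.232,0,0,0,0,0]]' | egrep 'time|pos|force: \['
python3 -m pendant '[[0.046,-0.23,0,0,0,0,0],[0.044,-0.23,0,0,0,0,0]]' | egrep 'time|pos|force: \['
python3 -m pendant '[[0.045,-0.23,0,0,0,0,0],[0.047,-0.23,0,0,0,0,0]]' | egrep 'time|pos|force: \['
python3 -m pendant '[[0.049,-0.229,0,0,0,0,0],[0.051,-0.229,0,0,0,0,0]]' | egrep 'time|pos|force: \['
python3 - <<'E'
from plan import *
o=robot.get_obs(); print(o["tool_pos"])
plan(*o["tool_pos"],85,[.2]*8,6.1)
E
```

```text
time: 25.65
tool_pos: [0.5824, -0.1391, 0.2094]
wrist_force: [-6.0, -1.2, 0.8]
time: 25.85
tool_pos: [0.5833, -0.1437, 0.2094]
wrist_force: [-6.0, -0.9, 0.9]
time: 26.05
tool_pos: [0.5842, -0.1483, 0.2094]
wrist_force: [-6.5, -1.2, 0.1]
time: 26.25
tool_pos: [0.5852, -0.1529, 0.2094]
wrist_force: [-5.6, -0.7, 0.5]
[ 0.58521033 -0.15290323  0.2093939 ]
now s -0.1374 F 6.23 z* 0.2093
[ 0.051 -0.227  0.003] -> 0.5873 -0.1620 0.2095 s -0.1454 n [0.97 0.25]
[ 0.055 -0.226  0.004] -> 0.5895 -0.1710 0.2097 s -0.1534 n [0.96 0.26]
[ 0.059 -0.225  0.005] -> 0.5918 -0.1800 0.2099 s -0.1614 n [0.96 0.28]
[ 0.064 -0.225  0.005] -> 0.5944 -0.1890 0.2101 s -0.1694 n [0.95 0.3 ]
[ 0.069 -0.223  0.005] -> 0.5971 -0.1979 0.2103 s -0.1774 n [0.95 0.32]
[ 0.072 -0.223  0.005] -> 0.6000 -0.2069 0.2105 s -0.1854 n [0.94 0.33]
[ 0.085 -0.223  0.005] -> 0.6034 -0.2158 0.2107 s -0.1934 n [0.94 0.35]
[ 0.089 -0.223  0.006] -> 0.6070 -0.2247 0.2109 s -0.2014 n [0.93 0.37]
```

```bash
python3 -m pendant '[[0.051,-0.228,0,0,0,0,0],[0.052,-0.228,0,0,0,0,0],[0.053,-0.226,0,0,0,0,0],[0.054,-0.226,0.01,0,0,0,0]]' | egrep 'time|pos|force: \['
python3 -m pendant '[[0.053,-0.22,0,0,0,0,0],[0.052,-0.21,0,0,0,0,0],[0.05,-0.2,0.01,0,0,0,0],[0.048,-0.19,0.01,0,0,0,0]]' | egrep 'time|pos|force: \['
python3 -m pendant '[[0.046,-0.18,0,0,0,0,0],[0.044,-0.165,0.01,0,0,0,0],[0.04,-0.15,0,0,0,0,0],[0.037,-0.135,0.01,0,0,0,0]]' | egrep 'time|pos|force: \['
python3 - <<'E'
from plan import *
o=robot.get_obs(); p=o["tool_pos"]; print(p)
s,F=state(*p[:2],85); print(s,F,zt(s,F,85))
N=18
# after a short roll-on: ease F to 0 over N blocks of 4 rows with smooth cosine, s drifts to -.188
pp=p.copy(); s0=s;F0=F
for i in range(1,N+1):
    u=i/N; f=F0*(1-(u**2*(3-2*u))); ss=s0+(-.188-s0)*(1-(1-u)**2)
    q=np.r_[tool(ss,f,85)[0],zt(ss,f,85)]; r=((q-pp)*25).round(3); pp=pp+r/25; print(r,"F %.2f s %.4f"%(f,ss),pp.round(4))
E
```

```text
time: 26.65
tool_pos: [0.5873, -0.162, 0.2094]
wrist_force: [-5.1, -2.1, 0.2]
time: 27.05
tool_pos: [0.5892, -0.1705, 0.2096]
wrist_force: [-5.9, -1.3, -0.3]
time: 27.45
tool_pos: [0.5908, -0.1768, 0.2096]
wrist_force: [-6.0, -1.7, 0.2]
[ 0.59082965 -0.17677879  0.20963967]
-0.15853681910441036 6.161729649120271 0.20981616887078725
[ 0.009 -0.085  0.007] F 6.11 s -0.1617 [ 0.5912 -0.1802  0.2099]
[-0.026 -0.071  0.005] F 5.95 s -0.1647 [ 0.5901 -0.183   0.2101]
[-0.057 -0.056  0.007] F 5.71 s -0.1675 [ 0.5879 -0.1853  0.2104]
[-0.084 -0.044  0.009] F 5.38 s -0.1702 [ 0.5845 -0.187   0.2108]
[-0.108 -0.032  0.01 ] F 5.00 s -0.1726 [ 0.5802 -0.1883  0.2112]
[-0.129 -0.022  0.012] F 4.56 s -0.1749 [ 0.575  -0.1892  0.2116]
[-0.144 -0.011  0.013] F 4.09 s -0.1770 [ 0.5693 -0.1896  0.2122]
[-0.156 -0.004  0.014] F 3.59 s -0.1789 [ 0.563  -0.1898  0.2127]
[-0.163  0.004  0.015] F 3.08 s -0.1806 [ 0.5565 -0.1896  0.2133]
[-0.167  0.01   0.016] F 2.57 s -0.1822 [ 0.5498 -0.1892  0.214 ]
[-0.165  0.014  0.016] F 2.07 s -0.1835 [ 0.5432 -0.1887  0.2146]
[-0.158  0.017  0.015] F 1.60 s -0.1847 [ 0.5369 -0.188   0.2152]
[-0.148  0.019  0.015] F 1.16 s -0.1857 [ 0.531  -0.1872  0.2158]
[-0.132  0.019  0.014] F 0.78 s -0.1865 [ 0.5257 -0.1865  0.2164]
[-0.11   0.018  0.011] F 0.46 s -0.1872 [ 0.5213 -0.1857  0.2168]
[-0.086  0.014  0.01 ] F 0.21 s -0.1876 [ 0.5179 -0.1852  0.2172]
[-0.054  0.01   0.005] F 0.05 s -0.1879 [ 0.5157 -0.1848  0.2174]
[-0.019  0.003  0.003] F 0.00 s -0.1880 [ 0.5149 -0.1847  0.2175]
```

```bash
python3 -m pendant '[[0.028,-0.115,0.01,0,0,0,0],[0.015,-0.095,0,0,0,0,0],[0.003,-0.08,0.01,0,0,0,0],[-0.008,-0.075,0,0,0,0,0],[-0.016,-0.073,0,0,0,0,0],[-0.024,-0.071,0.01,0,0,0,0],[-0.032,-0.068,0,0,0,0,0],[-0.04,-0.064,0.01,0,0,0,0]]' | egrep 'time|pos|force: \['
python3 -m pendant '[[-0.048,-0.06,0.01,0,0,0,0],[-0.055,-0.057,0,0,0,0,0],[-0.061,-0.054,0.01,0,0,0,0],[-0.067,-0.05,0.01,0,0,0,0],[-0.074,-0.048,0.01,0,0,0,0],[-0.081,-0.045,0.01,0,0,0,0],[-0.088,-0.042,0.01,0,0,0,0],[-0.094,-0.039,0.01,0,0,0,0]]' | egrep 'time|pos|force: \['
python3 -m pendant '[[-0.1,-0.036,0.01,0,0,0,0],[-0.106,-0.033,0.01,0,0,0,0],[-0.111,-0.031,0.01,0,0,0,0],[-0.116,-0.028,0.01,0,0,0,0],[-0.122,-0.025,0.01,0,0,0,0],[-0.127,-0.022,0.012,0,0,0,0],[-0.131,-0.02,0.012,0,0,0,0],[-0.135,-0.017,0.012,0,0,0,0]]' | egrep 'time|pos|force: \['
python3 -m pendant '[[-0.139,-0.014,0.013,0,0,0,0],[-0.142,-0.012,0.013,0,0,0,0],[-0.146,-0.01,0.013,0,0,0,0],[-0.149,-0.008,0.013,0,0,0,0]]' | egrep 'time|pos|force: \['
python3 -m pendant '[[-0.152,-0.006,0.014,0,0,0,0],[-0.155,-0.004,0.014,0,0,0,0],[-0.157,-0.002,0.014,0,0,0,0],[-0.16,0,0.014,0,0,0,0]]' | egrep 'time|pos|force: \['
python3 - <<'E'
from fs import *
p=robot.get_obs()["tool_pos"]; print(p,state(*p[:2],85))
E
```

```text
time: 28.25
tool_pos: [0.5901, -0.1831, 0.2099]
wrist_force: [-5.3, -0.4, -0.3]
time: 29.05
tool_pos: [0.5845, -0.1869, 0.2104]
wrist_force: [-5.1, -1.4, -1.5]
time: 29.85
tool_pos: [0.5758, -0.1868, 0.211]
wrist_force: [-4.4, -1.1, -5.1]
time: 30.25
tool_pos: [0.5707, -0.1865, 0.2123]
wrist_force: [-3.8, -1.2, -4.2]
time: 30.65
tool_pos: [0.5645, -0.1867, 0.2131]
wrist_force: [-4.5, -0.8, -4.7]
[ 0.56454264 -0.18666517  0.21309296] [-0.17540086  3.78520454]
```

```bash
python3 -m pendant '[[-0.161,0,0.015,0,0,0,0],[-0.163,0,0.015,0,0,0,0],[-0.164,0,0.015,0,0,0,0],[-0.165,0,0.015,0,0,0,0],[-0.166,0,0.016,0,0,0,0],[-0.166,0,0.016,0,0,0,0],[-0.166,0,0.016,0,0,0,0],[-0.166,0,0.016,0,0,0,0]]' | egrep 'time|pos|force: \['
python3 -m pendant '[[-0.165,0,0.016,0,0,0,0],[-0.164,0,0.016,0,0,0,0],[-0.162,0,0.016,0,0,0,0],[-0.16,0,0.016,0,0,0,0],[-0.157,0,0.016,0,0,0,0],[-0.154,0,0.016,0,0,0,0],[-0.15,0,0.015,0,0,0,0],[-0.146,0,0.015,0,0,0,0]]' | egrep 'time|pos|force: \['
python3 -m pendant '[[-0.141,0,0.015,0,0,0,0],[-0.136,0,0.015,0,0,0,0],[-0.13,0,0.014,0,0,0,0],[-0.124,0,0.014,0,0,0,0]]' | egrep 'time|pos|force: \['
python3 -m pendant '[[-0.117,0,0.012,0,0,0,0],[-0.11,0,0.012,0,0,0,0],[-0.102,0,0.01,0,0,0,0],[-0.094,0,0.01,0,0,0,0]]' | egrep 'time|pos|force: \['
python3 - <<'E'
from fs import *
p=robot.get_obs()["tool_pos"]; print(p,state(*p[:2],85),tool(-.182,0,85),tool(-.187,0,85))
E
```

```text
time: 31.45
tool_pos: [0.5514, -0.1867, 0.2143]
wrist_force: [-3.4, -0.2, -4.7]
time: 32.25
tool_pos: [0.5388, -0.1867, 0.2156]
wrist_force: [-1.4, -1.1, -3.7]
time: 32.65
tool_pos: [0.5335, -0.1867, 0.2162]
wrist_force: [-1.8, -1.1, -2.8]
time: 33.05
tool_pos: [0.5293, -0.1867, 0.2166]
wrist_force: [-1.0, 0.7, -2.9]
[ 0.52929074 -0.18671083  0.21659445] [-0.18573673  1.04268592] (array([ 0.51345011, -0.17828124]), np.float64(0.0), np.float64(0.0), array([0.9750192, 0.2221206])) (array([ 0.51468331, -0.18358709]), np.float64(0.0), np.float64(0.0), array([0.97303657, 0.23065089]))
```

```bash
python3 -m pendant '[[-0.088,0.01,0.008,0,0,0,0],[-0.083,0.015,0.008,0,0,0,0],[-0.078,0.02,0.008,0,0,0,0],[-0.074,0.02,0.008,0,0,0,0]]' | egrep 'time|pos|force: \['
python3 -m pendant '[[-0.07,0.02,0.006,0,0,0,0],[-0.066,0.02,0.006,0,0,0,0],[-0.062,0.02,0.006,0,0,0,0],[-0.058,0.02,0.006,0,0,0,0]]' | egrep 'time|pos|force: \['
python3 -m pendant '[[-0.055,0.02,0.005,0,0,0,0],[-0.052,0.02,0.005,0,0,0,0],[-0.05,0.02,0.005,0,0,0,0],[-0.048,0.02,0.005,0,0,0,0]]' | egrep 'time|pos|force: \['
python3 -m pendant '[[-0.046,0.02,0.005,0,0,0,0],[-0.044,0.015,0.005,0,0,0,0],[-0.042,0.01,0.005,0,0,0,0],[-0.04,0.005,0,0,0,0,0]]' | egrep 'time|pos|force: \['
python3 -m pendant '[[-0.04,0,0,0,0,0,0],[-0.04,0,0,0,0,0,0],[-0.04,0,0,0,0,0,0],[-0.04,0,0,0,0,0,0]]' | egrep 'time|pos|force: \['
python3 -m pendant '[[-0.04,0,0,0,0,0,0],[-0.05,0,0,0,0,0,0],[-0.06,0,0,0,0,0,0],[-0.08,0,0,0,0,0,0],[-0.1,0,0,0,0,0,0],[-0.15,0,0,0,0,0,0],[-0.2,0,0,0,0,0,0],[-0.3,0,0,0,0,0,0]]' | egrep 'time|pos|force: \['
```

```text
time: 33.45
tool_pos: [0.526, -0.186, 0.2168]
wrist_force: [-0.8, -0.9, -3.3]
time: 33.85
tool_pos: [0.5235, -0.1853, 0.217]
wrist_force: [-0.3, -0.5, -2.5]
time: 34.25
tool_pos: [0.5214, -0.1845, 0.2173]
wrist_force: [-1.0, 1.0, -2.6]
time: 34.65
tool_pos: [0.5197, -0.1839, 0.2174]
wrist_force: [-0.6, 0.0, -2.0]
time: 35.05
tool_pos: [0.5181, -0.184, 0.2174]
wrist_force: [1.2, 0.6, -2.6]
time: 35.85
tool_pos: [0.5081, -0.184, 0.2173]
wrist_force: [-0.3, -0.1, -2.8]
```

```bash
python3 -m pendant '[[-0.6,0,0,0,0,0,0],[-1.2,0,0,0,0,0,0],[-2,0,0,0,0,0,0],[-2,0,0,0,0,0,0],[-2,0,0,0,0,0,0],[-1.2,0,0,0,0,0,0],[-0.6,0,0,0,0,0,0],[0,0,0,0,0,0,0]]' | egrep 'time|pos|force: \['
cat > shelf.py <<'E'
from h import *
def fit(im):
    up=[]
    for u in range(243,426,2):
        c=im[225:285,u].astype(int).sum(1); m=np.where(c<150)[0]
        if 5<=len(m)<=11 and m[-1]-m[0]<11: up.append((u,225+m[0]-.5))
    W=ray("top",np.array(up,float),.18)[:,:2]
    f=least_squares(lambda p:np.linalg.norm(W-p,axis=1)-.588,[1.12,-.04]).x
    return f,len(up)
E
python3 - <<'E'
from shelf import *
a=cv2.imread("pics/top0.png"); print(fit(a))
for i in range(3):
    im=imaging.snapshot("top")[...,::-1]; print(robot.get_obs()["time"],fit(im))
    d=cv2.absdiff(im,a)[90:275,170:510].max(2); print((d>45).sum())
cv2.imwrite("pics/top4.png",im)
s=imaging.snapshot("side")[...,::-1]; cv2.imwrite("pics/side4.png",s)
E
```

```text
time: 36.65
tool_pos: [0.4118, -0.1841, 0.2177]
wrist_force: [0.2, -0.2, -2.7]
(array([ 1.11989671, -0.03987275]), 91)
36.7 (array([ 1.12026214, -0.03953704]), 79)
317
36.75 (array([ 1.12056147, -0.03913576]), 78)
487
36.8 (array([ 1.12056076, -0.03915686]), 79)
635
```

View pics/side4.png

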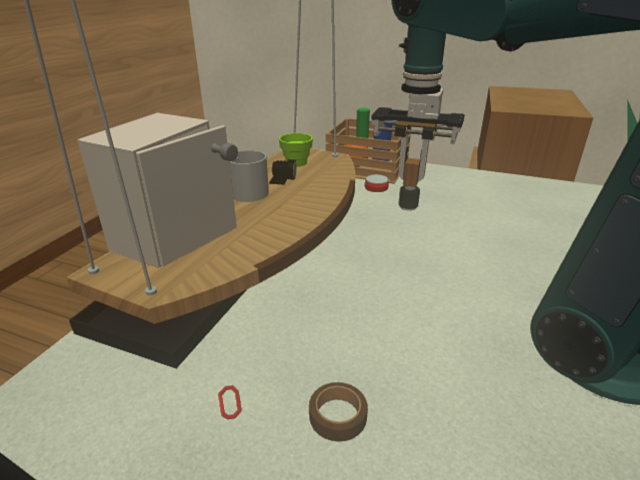

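View pics/top4.png

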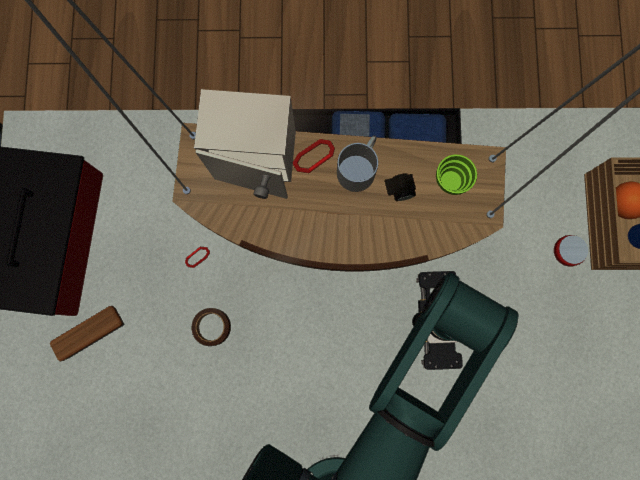

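```bash
python3 -m pendant '[[0,0,-1.5,0,0,0,0],[0,0,-3,0,0,0,0],[0,0,-3,0,0,0,0],[0,0,-3,0,0,0,0],[0,0,-2,0,0,0,0],[0,0,-0.8,0,0,0,0],[0,0,0,0,0,0,0],[0,0,0,0,0,0,0]]' | egrep 'time|pos|force: \['
for i in 1; do python3 -m pendant '[[0,0,-0.2,0,0,0,0],[0,0,-0.1,0,0,0,0],[0,0,0,0,0,0,0]]'; done | egrep 'time|pos|force: \['
python3 -m pendant '[[0,0,-0.1,0,0,0,0],[0,0,-0.05,0,0,0,0],[0,0,0,0,0,0,0]]' | egrep 'time|pos|force: \['
python3 - <<'E'
from shelf import *
s=imaging.snapshot("side")[...,::-1]; p=robot.get_obs()["tool_pos"]; u,v=proj("side",[*p[:2],.06])[0].astype(int); print(p)
cv2.imwrite("pics/c5.png",cv2.resize(s[v-45:v+35,u-40:u+40],None,fx=6,fy=6,interpolation=cv2.INTER_CUBIC))
print(fit(imaging.snapshot("top")[...,::-1]))
E
```

```text
time: 37.65
tool_pos: [0.4129, -0.1842, 0.085]
wrist_force: [0.1, -0.4, -3.5]
time: 37.95
tool_pos: [0.4126, -0.1842, 0.082]
wrist_force: [-0.8, 0.2, -1.4]
time: 38.25
tool_pos: [0.4122, -0.184, 0.0798]
wrist_force: [0.8, -0.9, -2.7]
[ 0.41222097 -0.18392434  0.07983874]
(array([ 1.11904434, -0.03998634]), 75)
```

View pics/c5.png

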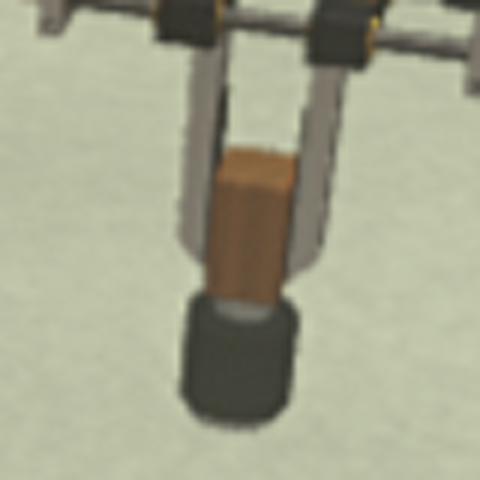

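Roller upright, about 2 mm above the bench; lower until the bench takes it.

```bash
python3 -m pendant '[[0,0,-0.1,0,0,0,0],[0,0,-0.05,0,0,0,0],[0,0,0,0,0,0,0]]' | egrep 'time|pos|force: \['
python3 -m pendant '[[0,0,-0.05,0,0,0,0],[0,0,0,0,0,0,0],[0,0,0,0,0,0,0]]' | egrep 'time|pos|force: \['
python3 -m pendant '[[0,0,-0.05,0,0,0,0],[0,0,0,0,0,0,0],[0,0,0,0,0,0,0]]' | egrep 'time|pos|force: \['
```

```text
time: 38.65
tool_pos: [0.4122, -0.1839, 0.0782]
wrist_force: [-0.3, -0.8, -2.1]
time: 38.95
tool_pos: [0.4123, -0.184, 0.0779]
wrist_force: [0.1, -0.4, -3.0]
time: 39.25
tool_pos: [0.4123, -0.184, 0.0774]
wrist_force: [-0.8, -0.2, -2.4]
```

```bash
python3 -m pendant '[[0,0,-0.05,0,0,0,0],[0,0,0,0,0,0,0],[0,0,0,0,0,0,0]]' | egrep 'time|pos|force: \['
python3 -m pendant '[[0,0,-0.05,0,0,0,0],[0,0,0,0,0,0,0],[0,0,0,0,0,0,0]]' | egrep 'time|pos|force: \['
python3 -m pendant '[[0,0,-0.05,0,0,0,0],[0,0,0,0,0,0,0],[0,0,0,0,0,0,0]]' | egrep 'time|pos|force: \['
```

```text
time: 39.55
tool_pos: [0.4124, -0.1841, 0.0774]
wrist_force: [-1.6, 1.3, 1.8]
time: 39.85
tool_pos: [0.4124, -0.1841, 0.0774]
wrist_force: [-2.6, 1.1, 6.4]
time: 40.15
tool_pos: [0.4124, -0.1841, 0.0774]
wrist_force: [-3.4, 2.1, 7.8]
```

```bash
python3 -m pendant '[[0,0,0.05,0,0,0,0],[0,0,0.03,0,0,0,0],[0,0,0,0,0,0,0.35],[0,0,0,0,0,0,0.4],[0,0,0,0,0,0,0.6],[0,0,0,0,0,0,0.8],[0,0,0,0,0,0,0.9],[0,0,0,0,0,0,0.9]]'
python3 -m pendant '[[0,0,1,0,0,0,0.9],[0,0,2,0,0,0,0.9],[0,0,3,0,0,0,0.9],[0,0,4,0,0,0,0.9],[-1,0,4,0,0,0,0.9],[-3,-1,1,0,0,0,0.9],[-3,-1,0,0,0,0,0.9],[-1,0,0,0,0,0,0.9]]'
python3 - <<'E'
from shelf import *
a=cv2.imread("pics/top0.png")
s=imaging.snapshot("side")[...,::-1]; u,v=proj("side",[.412,-.184,.06])[0].astype(int)
A=cv2.resize(s[v-60:v+40,u-50:u+50],(400,400))
im=imaging.snapshot("top")[...,::-1]; u,v=proj("top",[.412,-.184,.06])[0].astype(int)
cv2.imwrite("pics/c6.png",np.hstack([A,cv2.resize(im[v-50:v+50,u-50:u+50],(400,400))]))
print(robot.get_obs()["time"],fit(im)); cv2.imwrite("pics/top6.png",im)
E
```

```text
time: 40.95
tool_pos: [0.4123, -0.184, 0.0766]
ee_rot: [3.142, -0.0, 1.606]
wrist_force: [0.2, -0.7, 0.2]
width: 0.0662
finger_force: 0.0
time: 41.75
tool_pos: [0.331, -0.2048, 0.2284]
ee_rot: [3.14, 0.003, 1.604]
wrist_force: [-0.4, 0.2, 0.0]
width: 0.0847
finger_force: 0.0
41.85 (array([ 1.11939278, -0.03997958]), 85)
```

View pics/c6.png

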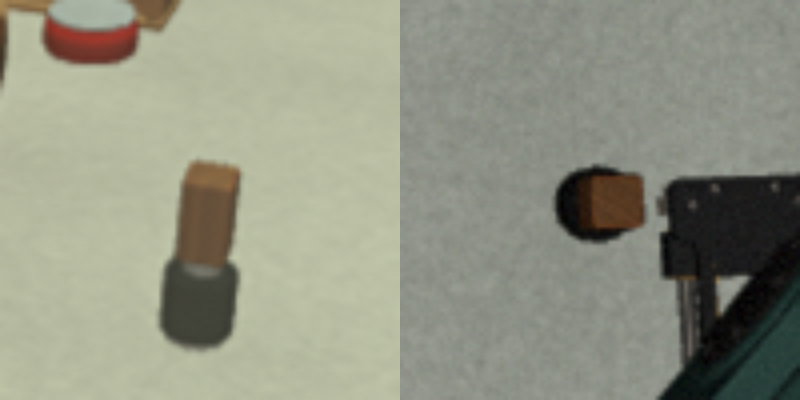

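```bash
python3 -m pendant '[[-2,0,0,0,0,0,0.9],[0,0,0,0,0,0,0.9],[0,0,0,0,0,0,0.9],[0,0,0,0,0,0,0.9],[0,0,0,0,0,0,0.9],[0,0,0,0,0,0,0.9],[0,0,0,0,0,0,0.9],[0,0,0,0,0,0,0.9]]' >/dev/null
for i in 1 2 3 4 5 6; do python3 -m pendant '[[0,0,0,0,0,0,0.9],[0,0,0,0,0,0,0.9],[0,0,0,0,0,0,0.9],[0,0,0,0,0,0,0.9],[0,0,0,0,0,0,0.9],[0,0,0,0,0,0,0.9],[0,0,0,0,0,0,0.9]]' >/dev/null; python3 -c "
from shelf import *
im=imaging.snapshot('top')[...,::-1]; print(robot.get_obs()['time'],fit(im))"; done
```

```text
43.4 (array([ 1.12011183, -0.03975042]), 87)
44.15 (array([ 1.11930386, -0.03975514]), 85)
44.9 (array([ 1.11986322, -0.03971151]), 86)
45.65 (array([ 1.12001462, -0.03881318]), 87)
46.4 (array([ 1.11949281, -0.03976609]), 85)
47.15 (array([ 1.11995997, -0.03975752]), 85)
```

The shelf is still to within about 0.4 mm and back in its old place, so I am handing in.

```bash
python3 -c "
from bench import robot
print(robot.close_job())"
```

```text
the job is handed in; nothing more can be done
None
```

The strip was rolled left to right in one pass at about 6 N (noisy readings, 4.6–7.2 N), the shelf hangs in its old place to within 0.5 mm, the roller stands upright on the bench in front of it, and the job was handed in at 47 s; no verdict came back.

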